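# Store a paint jar through the spring gate of the jar lane

### The arm

A 6-joint arm with a two-finger parallel gripper is mounted at the origin on the work surface. World frame = base frame: x ahead of the robot, y to its left, z up, the work surface at z = 0. Lengths are in m, angles in rad, forces in N, time in s.
With the tool pointing down it reaches from about 0.325 to 0.775 m from the base axis. Payload 5.5 kg.
Tool frame: the origin (TCP) lies at the very end of the fingers, on their centre line; the grasp point (between the pads) lies 19 mm behind it; z points along the fingers, y is the line along which they close (so a half turn about z gives the same grasp; the last joint's range is limited). The gripper opens to 88 mm and grips with 3 to 60 N. Pads are 20 mm wide; open, the fingers measure 115 mm over their backs; the gripper's body (75 mm by 178 mm) begins 61 mm behind the grasp point.
Start: joints at [-1.174, 0.091, 1.231, -0, 1.82, -0.057], TCP at [0.263, -0.539, 0.223] pointing down, gripper open.
Joint ranges: [-2.87, 2.87], [-0.86, 2.18], [0.17, 2.46], [-1.51, 4.65], [0.06, 2.69], [-2.65, 2.65]. Speed limits (rad/s): [2.57, 2.57, 3.01, 3.14, 3.14, 3.14].

### API

Orientations are given as a unit quaternion [w, x, y, z].
In Python, from cell import bot gives the robot as it stands.
- The arm moves only by the tool arm_command, never from a script. Its argument "motion" is a list of rows, each an object with "rotation": the turn, a rotation vector about the tool's x, y, z in degrees, a list of three; "offset": the shift along the tool's x, y, z in cm, a list of three; "jaw": the opening, from 0 (shut) to 1 (fully open). In form: [{"rotation": [rx, ry, rz], "offset": [dx, dy, dz], "jaw": jaw}, ...]. A call has 1 to 10 rows; each row shifts and turns the commanded pose from where the row before left it, along the tool's axes as they then stand; what a row does not reach is not made up. A row lasts 1/10 s, in which the tool goes at most 50 mm and 8.59 degrees, less where a joint would pass 70% of its speed; a pose out of reach is approached as far as the arm can. A call is refused whole if a number of a shift passes 5 or a number of a turn 8.59, either way. A call with a gripper value outside its range is refused whole. The fingers move at their own pace and stop on an object; "newtons" is the grip in N (left out, the last holds). Time passes only in rows, so rows that do not move let the fingers close. It gives the time, the measured TCP pose, the force, the opening and the grip force at its end, in the units of the state.
- bot.get_obs(): the state, without advancing time (a new reading comes with each control period).
- bot.snapshot(name): name is "scene" or "top" or "wrist"; returns the picture (480x640x3 uint8, red, green, blue); there is no depth.
- bot.camera_model(name): a dict with "fx", "fy", "cx", "cy" (pixels), "rvec" (rotation vector, rad) and "tvec" (3), from world to camera coordinates, as OpenCV has them. Camera axes: x right, y down, z forward; pixel columns grow to the right and rows downward; lengths in m; the calibration is good to about 2 mm. A picture is of the moment at which its call begins: read the wrist's pose just before it. camera_model takes no time and is no camera call; for the wrist camera it gives the pose at the moment of the call.
- bot.hand_in(): hands the job in; it is judged then, once.
The state is a dict: "time_s": time; "joint_positions": joint angles; "qvel": joint speeds; "joint_efforts": joint torques, N m; "position": TCP position; "orientation": TCP orientation; "force": force on the tool from outside, world axes, zero at the start; "wrist_torque": the same for the moment, N m; "opening": opening from 0.0 (shut) to 1.0 (fully open); "grasp_force": force on a finger pad.
Only numpy, scipy, OpenCV 4.12 (cv2) and the standard library are available. Lean on these libraries where they do the work, as an engineer would, in place of code of your own. Each camera call takes 0.05 s, during which the arm holds its last target. There are 200 camera calls.

### The job

Stand the squat wide paint jar upright on the open front end of the wooden jar lane, then slide it along the lane's floor (do not lift it over) through the little spring gate until it is snug against the tray of jars already inside: go gently by feel, so that the tray just gives by two to four millimetres and is never shoved or banged back. Leave the jar standing there with the gate swung shut behind it, and leave everything else on the table where it is.

Things in the scene. Friction and masses are not known exactly. Their poses are not given: they have to be found in the camera images.
- jar_c (a point): centre (half-way up) of the loose paint jar to store: a squat round screw-cap jar, 52 mm diameter, 60 mm tall, about 0.15 to 0.3 kg, standing upright on the table; z axis up
- lane: fixed plywood jar lane, open on top. Origin on the table top, on the lane's centre line, in the plane of the shut gate; its x axis points along the lane in the push direction, z up. Floor top 12 mm above the table, 92 mm wide, from x = -100 to +320 mm. Beyond x = 0 two walls, inner faces at y = +-34 mm, 12 mm thick, tops 57 mm above the table. Nothing but the gate is in the way before the tray
- lane_front (a point): point on the lane floor (12 mm above the table) in the middle of its open front end, 50 mm before the gate (lane x = -50 mm): no walls here; the place to stand the jar first. Axes as the lane's
- gate (a joint): gate angle, rad: 0 shut, 1.57 open. A plywood leaf 64 mm wide, 5 mm thick, from 16 to 60 mm above the table, across the lane at its x = 0, on an upright hinge at lane y = +33 mm. It swings inwards only (to lane +x), up to the +y wall; a weak spring (1 to 3 N at mid-leaf) swings it shut by itself; whatever stands within 66 mm behind it keeps it open
- row (a joint): how far the sliding tray in the lane has been pushed back from its start, m (0 to 0.030). Behind its flat front board (62 mm wide, top 56 mm above the table) stand two jars like the loose one. Friction holds it up to 9 N; then it gives towards lane +x and stays (damping adds 0.6 N per 10 mm/s). Where the board stands is not measured: from lane x = 130 to 175 mm, to be found by touch
- jar_small: bystander: small jar, 38 mm diameter, 40 mm tall; origin at its underside
- jar_tall: bystander: tall jar, 46 mm diameter, 95 mm tall; origin at its underside
- brush: bystander: paint brush lying on the table
- plaque: bystander: wooden board 80 x 130 x 8 mm lying flat
- mug: bystander: mug, 76 mm diameter, 85 mm tall
- cap: bystander: loose jar cap, 52 mm diameter, 10 mm thick
- prop: bystander: wooden block 50 x 90 x 35 mm

How it is judged:
On the way, in this order (a step that is already met when the one before it is completed fails the run):
1. the jar stands upright on the open front end of the lane, before the shut gate (x of jar_c in the frame of lane between -0.09 and -0.022 m and value of joint gate below 0.1 rad and y of jar_c in the frame of lane between -0.022 and 0.022 m and z of jar_c in the frame of lane below 0.047 m and angle between jar_c's own z axis and vertical below 0.12 rad), for 0.1 s.
2. the jar stands in the gateway with the gate pushed open (x of jar_c in the frame of lane between -0.015 and 0.07 m and value of joint gate above 0.4 rad and y of jar_c in the frame of lane between -0.022 and 0.022 m and z of jar_c in the frame of lane below 0.047 m and angle between jar_c's own z axis and vertical below 0.12 rad), for 0.05 s.
3. the jar is snug: the tray has given by 1 to 7 mm (value of joint row between 0.001 and 0.007 m and x of jar_c in the frame of lane above 0.09 m and y of jar_c in the frame of lane between -0.022 and 0.022 m and z of jar_c in the frame of lane below 0.047 m and angle between jar_c's own z axis and vertical below 0.12 rad), for 0.2 s.
At the end, for the whole second after the job is handed in: The jar stands upright (within 0.12 rad) on the lane's floor between the walls, at rest, behind the gate, with the tray pushed back by 1 to 7 mm, and the gate is shut (below 0.08 rad) (all of step 3 and value of joint gate below 0.08 rad and linear speed of jar below 0.01 m/s); the robot touches nothing.
It fails at once if the tray is shoved back more than 7 mm (value of joint row above 0.007 m).
It fails at once if the jar presses or strikes the tray with more than 18 N (contact force between jar and row above 18 N).
It fails at once if the robot itself pushes the tray (contact force between the arm and row above 1 N).
It fails at once if the jar is lifted over the gate or set down from above inside the lane (x of jar_c in the frame of lane above -0.01 m and y of jar_c in the frame of lane between -0.06 and 0.06 m and z of jar_c in the frame of lane above 0.062 m).
It fails at once if a bystander is moved more than 25 mm (distance of any of jar_small, jar_tall, brush, plaque, mug, cap, prop from where it was at the start of the episode above 0.025 m).
It also fails if it takes over 64 s, if anything falls off the work surface, if the arm or the gripper's body presses on something with over 40 N, if the wrist force passes 120 N, or if a joint passes its speed limit or range.

## Working session

There is one attempt and no reset: what is moved stays moved. The work goes in short steps, Python scripts to look and compute and a tool call to move; the robot and the scene stay as the last step left them, time stands still between calls to the robot, and variables do not carry over. Pictures are saved under pics/ and viewed, at most 10 in all, crops included, and the job is handed in when it is done.

Besides the shell and the picture viewer there is one more tool, called after ">>>" by a JSON object that holds its "op" and its "data", one argument or row to a line. arm_command: Moves the arm, as the interface text tells. Its arguments: {"type":"object","properties":{"motion":{"type":"array","items":{"type":"object","properties":{"rotation":{"type":"array","items":{"type":"number"}},"offset":{"type":"array","items":{"type":"number"}},"jaw":{"type":"number"}}}},"newtons":{"type":"number"}},"required":["motion"]}

```bash
mkdir -p pics; ls; cat > h.py <<'E'
import numpy as np, cv2
from cell import bot
def save(n,f):
    m=bot.camera_model(n); im=bot.snapshot(n); cv2.imwrite(f'pics/{f}.png',im[:,:,::-1]); np.save(f'pics/{f}.npy',np.array([m['fx'],m['fy'],m['cx'],m['cy'],*np.ravel(m['rvec']),*np.ravel(m['tvec'])])); return im
def cam(f):
    a=np.load(f'pics/{f}.npy'); R=cv2.Rodrigues(a[4:7])[0]; K=np.array([[a[0],0,a[2]],[0,a[1],a[3]],[0,0,1]]); return K,R,a[7:10]
def ray(f,p):
    K,R,t=cam(f); d=R.T@np.linalg.solve(K,[p[0],p[1],1.]); return -R.T@t,d/np.linalg.norm(d)
def onz(f,p,z):
    o,d=ray(f,p); return o+d*(z-o[2])/d[2]
def tri(f1,p1,f2,p2):
    o1,d1=ray(f1,p1);o2,d2=ray(f2,p2)
    s=np.linalg.lstsq(np.c_[d1,-d2],o2-o1,rcond=None)[0]
    a=o1+s[0]*d1;b=o2+s[1]*d2
    return (a+b)/2,np.linalg.norm(a-b)
def proj(f,P):
    K,R,t=cam(f); q=K@(R@np.array(P)+t); return q[:2]/q[2]
E
python3 - <<'E'
from h import *
for n in('scene','top'):
    save(n,n+'0'); o=-cam(n+'0')[1].T@cam(n+'0')[2]; print(n,o,cam(n+'0')[0][0,0])
print(bot.get_obs())
E
```

```text
pics
scene [0.93998594 0.22752686 0.6628374 ] 506.44556404066043
top [ 0.36591459 -0.06509578  1.05837457] 505.9754410005695
{'time_s': 0.1, 'joint_positions': array([-1.17366477e+00,  9.17636706e-02,  1.23170504e+00, -1.81476110e-05,
        1.81979677e+00, -5.67067057e-02]), 'qvel': array([-0.00056857, -0.00174589, -0.00198799, -0.00075384,  0.00033696,
       -0.00142935]), 'joint_efforts': array([ 3.05666901e-03, -4.47858775e+01, -4.07570672e+01,  7.01717986e-02,
        2.84677494e-02, -1.14870463e-04]), 'position': array([ 0.26294361, -0.5390372 ,  0.22166598]), 'orientation': array([-8.22835422e-04,  9.74364303e-01,  2.24974456e-01, -1.50350064e-04]), 'force': array([ 0.86480545, -0.0681432 , -0.76289262]), 'wrist_torque': array([-0.01987373, -0.0230541 ,  0.00028791]), 'grasp_force': 0.0, 'opening': 0.9985139557284921}
```

View pics/top0.png

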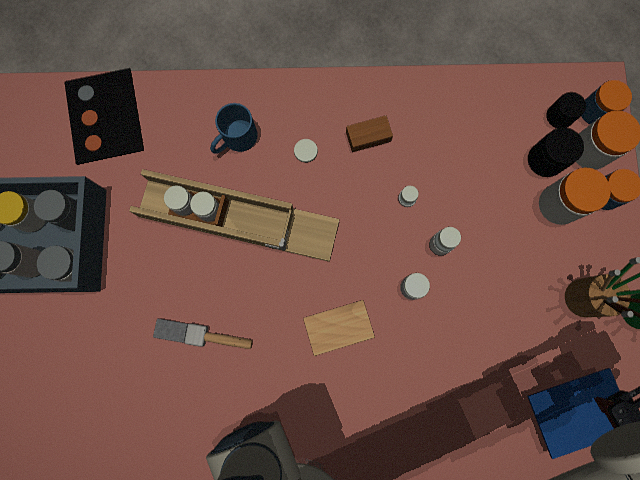

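View pics/scene0.png

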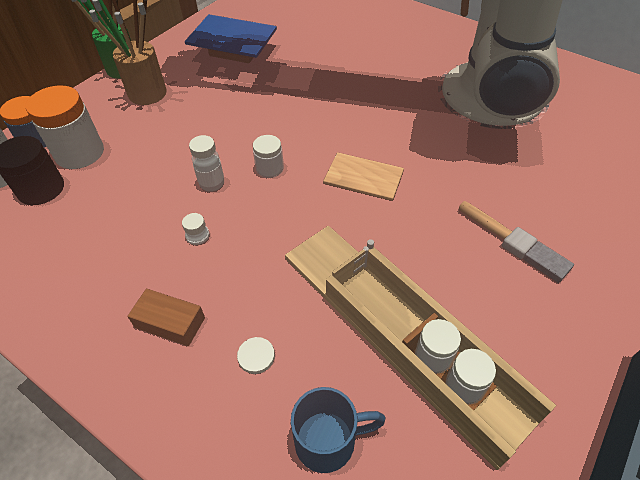

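The top view shows the target jar at (416,286), the tall jar at (447,238) and the small jar at (409,196). The lane runs from its open front at about (335,240), past the gate at about (288,227), to the tray board at about (222,210). In the scene view the jar is at (267,155), the front end at about (325,245) and the gate at about (350,262).

```bash
python3 - <<'E'
from h import *
# white caps
for f in('top0','scene0'):
    im=cv2.imread(f'pics/{f}.png'); hsv=cv2.cvtColor(im,cv2.COLOR_BGR2HSV)
    m=((hsv[...,2]>190)&(hsv[...,1]<45)).astype(np.uint8)
    n,l,s,c=cv2.connectedComponentsWithStats(m)
    for i in range(1,n):
        if s[i,4]>60: print(f,s[i],c[i].round(1))
a=cv2.imread('pics/top0.png')[160:275,120:350]; b=cv2.imread('pics/scene0.png')[220:320,280:430]
a=cv2.resize(a,(690,345),interpolation=cv2.INTER_CUBIC); b=cv2.resize(b,(375,250),interpolation=cv2.INTER_CUBIC)
o=np.zeros((600,700,3),np.uint8); o[:345,:690]=a; o[350:600,:375]=b; cv2.imwrite('pics/crop.png',o)
for p in((416,286),(339,219),(331,260),(222,210),(250,460)): print(p,onz('top0',p,0.012))
E
```

```text
scene0 [189 135  25  17 320] [201.1 143.1]
scene0 [253 135  27  19 403] [266.3 143.8]
scene0 [182 213  21  16 271] [192.3 220.7]
scene0 [ 422  319   39   35 1030] [441.  336.2]
scene0 [237 337  37  34 975] [255.3 353.9]
scene0 [ 455  349   41   38 1164] [475.1 367.2]
(416, 286) [ 0.44853045 -0.25397008  0.012     ]
(339, 219) [ 0.59263823 -0.09827123  0.012     ]
(331, 260) [ 0.50556611 -0.07967921  0.012     ]
(222, 210) [0.61654489 0.14976916 0.012     ]
(250, 460) [0.11492636 0.08591569 0.012     ]
```

View pics/crop.png

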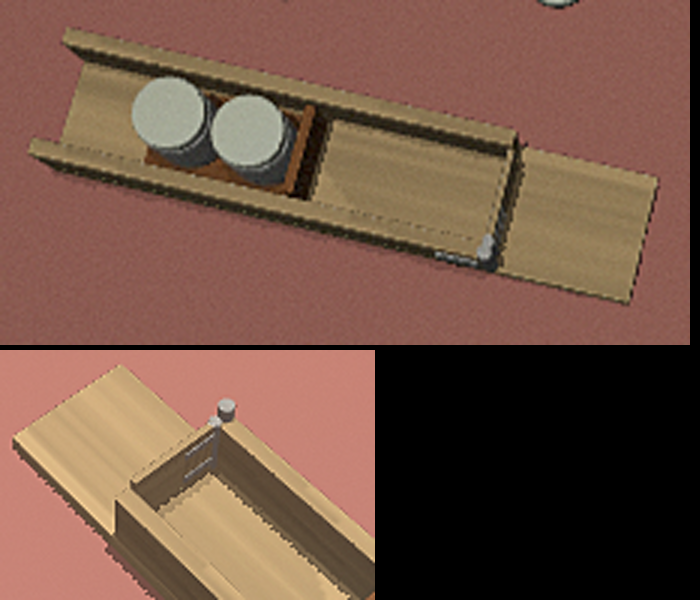

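The crop shows the lane's front floor corners at (339.0,219.3) and (330,260.7) in the top view. The hinge pin is on the near wall and the gate is shut. In the scene view the same corners are at (328,226) and (285.6,255.2).

```bash
python3 - <<'E'
from h import *
im=cv2.imread('pics/top0.png'); hsv=cv2.cvtColor(im,cv2.COLOR_BGR2HSV)
m=((hsv[...,2]>150)&(hsv[...,1]<40)).astype(np.uint8)
n,l,s,c=cv2.connectedComponentsWithStats(m); T={}
for i in range(1,n):
    if s[i,4]>60 and 150<c[i][0]<480: print(s[i],c[i].round(1))
def near(p): return c[1+np.argmin(np.linalg.norm(c[1:]-p,axis=1))]
# cap tops: scene pixel, top pixel
for nm,a,b in(('jar',(266.3,143.8),(416,286)),('tall',(201.1,143.1),(448,238)),('small',(192.3,220.7),(409,195))):
    t=near(b); print(nm,t,tri('top0',t,'scene0',a), onz('top0',t,.06))
L={}
for nm,t,a in(('front_near',(330,260.7),(328,226)),('front_far',(339,219.3),(285.6,255.2)),('wallend_far',(292.7,204.0),(326.8,278.8))):
    print(nm,tri('top0',t,'scene0',a),onz('top0',t,.012)[:2],onz('scene0',a,.012)[:2])
# crop points: wall-top outer edges, z .057
q=lambda u,v:(u/3+120-1/3,v/3+160-1/3)
for nm,p,z in(('Fo1',(70,28),.057),('Fo2',(518,131),.057),('No1',(30,153),.057),('No2',(490,269),.012),('Ff',(657,178),.012),('Fn',(630,302),.012),('Fn2',(500,271),.012),('Ff2',(525,147),.012)): print(nm,onz('top0',q(*p),z)[:2])
E
```

```text
[294 139  23  22 395] [305.2 149.5]
[164 186  24  23 430] [175.5 196.9]
[402 186  16  15 194] [409.6 193. ]
[191 192  23  23 432] [202. 203.]
[440 227  21  20 331] [450.  236.6]
[405 273  25  25 462] [417.  284.9]
jar [417.        284.9025974] (array([ 0.44746604, -0.24843558,  0.05740991]), np.float64(0.0013813289194236362)) [ 0.44686559 -0.24737699  0.06      ]
tall [450.00302115 236.61329305] (array([ 0.5368796 , -0.31021631,  0.0930918 ]), np.float64(0.001328133823055314)) [ 0.54230034 -0.31805139  0.06      ]
small [409.63402062 193.0257732 ] (array([ 0.64014686, -0.24605931,  0.03803014]), np.float64(0.0016039590782698562)) [ 0.63371944 -0.2415303   0.06      ]
front_near (array([ 0.50476347, -0.07740469,  0.00619612]), np.float64(0.0005347780603875095)) [ 0.50413129 -0.07756753] [ 0.50849292 -0.07447048]
front_far (array([ 0.59293059, -0.098234  ,  0.00710539]), np.float64(0.0004216501497724651)) [ 0.5919899  -0.09825696] [ 0.595427   -0.09561206]
wallend_far (array([ 0.61647538, -0.0023121 ,  0.05238551]), np.float64(0.0016954820149771162)) [ 6.26979033e-01 -5.55480208e-04] [ 0.5946649  -0.01670772]
Fo1 [0.69556265 0.30549971]
Fo2 [ 0.6171603  -0.00259288]
No1 [0.60770094 0.3286849 ]
No2 [0.52977441 0.02035147]
Ff [ 0.59265059 -0.09756678]
Fn [ 0.50491304 -0.07688755]
Fn2 [0.52824322 0.01337583]
Ff2 [ 0.61671877 -0.00467041]
```

>>> {"op": "arm_command", "data": {
  "motion": [
    {"rotation":[0,0,-8.35],"offset":[0,0,0],"jaw":1},
    {"rotation":[0,0,-8.35],"offset":[0,0,0],"jaw":1},
    {"rotation":[0,0,-8.35],"offset":[0,0,0],"jaw":1},
    {"rotation":[0,0,-8.35],"offset":[0,0,0],"jaw":1},
    {"rotation":[0,0,-8.35],"offset":[0,0,0],"jaw":1},
    {"rotation":[0,0,-8.35],"offset":[0,0,0],"jaw":1}
  ]
}}

```text
time_s: 0.7
position: [0.263, -0.5391, 0.2219]
orientation: [-0.001, 0.786, 0.619, 0.0]
force: [-0.2, 0.4, 0.2]
opening: 1.001
grasp_force: 0.0
```

>>> {"op": "arm_command", "data": {
  "motion": [
    {"offset":[3.2,1.1,0],"jaw":1},
    {"offset":[3.5,1.2,0],"jaw":1},
    {"offset":[3.5,1.2,0],"jaw":1},
    {"offset":[3.5,1.2,0],"jaw":1},
    {"offset":[3.5,1.2,0],"jaw":1},
    {"offset":[3.5,1.2,0],"jaw":1},
    {"offset":[3.5,1.2,0],"jaw":1},
    {"offset":[3.5,1.2,0],"jaw":1},
    {"offset":[3.0,0.9,0],"jaw":1},
    {"offset":[2.0,0.6,0],"jaw":1}
  ]
}}

```text
invalid input at $.motion[0]: expected keys rotation, offset, jaw
```

```bash
cat > st.py <<'E'
from h import *
from scipy.spatial.transform import Rotation as Ro
o=bot.get_obs(); p=o['position']; q=o['orientation']; R=Ro.from_quat([*q[1:],q[0]]).as_matrix()
u=np.array([.24,.971,0]);u/=np.linalg.norm(u); v=np.array([-u[1],u[0],0]); O=np.array([.573,.010,0])
print('t',o['time_s'],'p',p.round(4),'yaw',np.degrees(np.arctan2(R[1,0],R[0,0])).round(2),'z',R[:,2].round(3),'lane',((p-O)@u).round(4),((p-O)@v).round(4),'F',np.array(o['force']).round(2),'flane',(o['force']@u).round(2),'op',o['opening'].__round__(3),'gf',o['grasp_force'],'q',np.round(o['joint_positions'],2))
def to(P): print('tool cm',(R.T@(np.array(P)-p)*100).round(2))
E
python3 - <<'E'
from st import *
to([.4472,-.248,.03])
save('wrist','w1'); print(proj('w1',[.4472,-.248,.06]))
E
```

```text
t 0.7 p [ 0.263  -0.5391  0.2219] yaw 76.45 z [-0.     0.001 -1.   ] lane -0.6074 0.1692 F [-0.19  0.39  0.22] flane 0.33 op 1.001 gf 0.0 q [-1.17  0.09  1.23  0.    1.82 -0.94]
tool cm [32.6  11.1  19.22]
[ 493.29878482 -285.75767357]
```

View pics/w1.png

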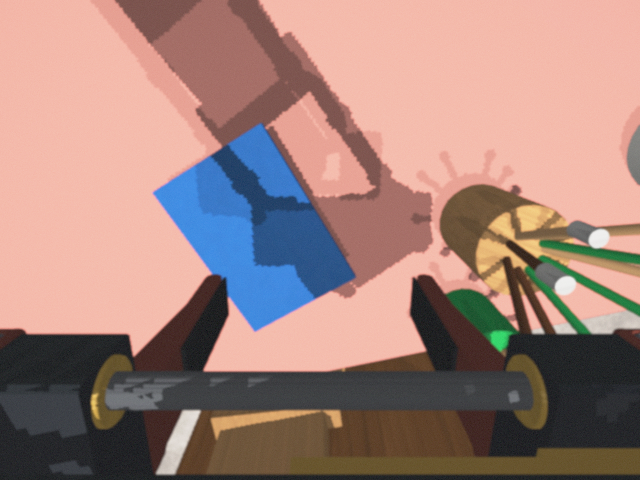

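The second call was refused because every row needs a rotation key. The wrist view only shows the start place: the blue tray at (255,225) and the brush pot at (490,240).

>>> {"op": "arm_command", "data": {
  "motion": [
    {"rotation":[0,0,0],"offset":[3.0,1.0,0],"jaw":1},
    {"rotation":[0,0,0],"offset":[3.7,1.3,0],"jaw":1},
    {"rotation":[0,0,0],"offset":[3.7,1.3,0],"jaw":1},
    {"rotation":[0,0,0],"offset":[3.7,1.3,0],"jaw":1},
    {"rotation":[0,0,0],"offset":[3.7,1.3,0],"jaw":1},
    {"rotation":[0,0,0],"offset":[3.7,1.3,0],"jaw":1},
    {"rotation":[0,0,0],"offset":[3.7,1.3,0],"jaw":1},
    {"rotation":[0,0,0],"offset":[3.7,1.2,0],"jaw":1},
    {"rotation":[0,0,0],"offset":[2.7,0.7,0],"jaw":1},
    {"rotation":[0,0,0],"offset":[0,0,0],"jaw":1}
  ]
}}

```text
time_s: 1.75
position: [0.4441, -0.2555, 0.2224]
orientation: [-0.0, 0.787, 0.617, 0.0]
force: [-0.5, -0.0, 0.6]
opening: 0.998
grasp_force: 0.0
```

```bash
python3 - <<'E'
from st import *
to([.4472,-.248,.03])
save('wrist','w2'); print(proj('w2',[.4472,-.248,.06]))
im=cv2.imread('pics/w2.png'); hsv=cv2.cvtColor(im,cv2.COLOR_BGR2HSV)
m=((hsv[...,2]>150)&(hsv[...,1]<40)).astype(np.uint8)
n,l,s,c=cv2.connectedComponentsWithStats(m)
for i in range(1,n):
    if s[i,4]>300: print(s[i],c[i].round(1),onz('w2',c[i],.06))
E
```

```text
t 1.75 p [ 0.4441 -0.2555  0.2224] yaw 76.2 z [ 0.     0.001 -1.   ] lane -0.2886 0.0615 F [-0.49 -0.02  0.56] flane -0.14 op 0.998 gf 0.0 q [-0.59 -0.14  1.46  0.    1.82 -0.35]
tool cm [ 0.78  0.13 19.24]
[320.02858942 203.93109962]
[ 488  125   58   42 1621] [518.4 145.5] [ 0.62295812 -0.23886934  0.06      ]
[ 293  173   54   33 1074] [318.4 193.3] [ 0.44806272 -0.2383172   0.06      ]
[305 214  40  16 464] [322.7 220.8] [ 0.44581769 -0.26371502  0.06      ]
[406 222  47  41 417] [422.8 235.2] [ 0.53140427 -0.29875292  0.06      ]
[ 418  236   49   44 1687] [442.5 257.3] [ 0.54579919 -0.32442229  0.06      ]
```

>>> {"op": "arm_command", "data": {
  "motion": [
    {"rotation":[0,0,0],"offset":[0.4,0.1,3],"jaw":1},
    {"rotation":[0,0,0],"offset":[0.4,0.0,4],"jaw":1},
    {"rotation":[0,0,0],"offset":[0,0,4],"jaw":1},
    {"rotation":[0,0,0],"offset":[0,0,4],"jaw":1},
    {"rotation":[0,0,0],"offset":[0,0,2.7],"jaw":1},
    {"rotation":[0,0,0],"offset":[0,0,1.5],"jaw":1},
    {"rotation":[0,0,0],"offset":[0,0,0],"jaw":1}
  ]
}}

```text
time_s: 2.5
position: [0.444, -0.2508, 0.0283]
orientation: [-0.002, 0.788, 0.616, -0.001]
force: [0.0, 0.9, -0.3]
opening: 1.0
grasp_force: 0.0
```

>>> {"op": "arm_command", "data": {
  "newtons": 20,
  "motion": [
    {"rotation":[0,0,0],"offset":[0,0,0],"jaw":0.3},
    {"rotation":[0,0,0],"offset":[0,0,0],"jaw":0.3},
    {"rotation":[0,0,0],"offset":[0,0,0],"jaw":0.3},
    {"rotation":[0,0,0],"offset":[0,0,0],"jaw":0.3},
    {"rotation":[0,0,0],"offset":[0,0,0],"jaw":0.3},
    {"rotation":[0,0,0],"offset":[0,0,0],"jaw":0.3},
    {"rotation":[0,0,0],"offset":[0,0,0],"jaw":0.3},
    {"rotation":[0,0,0],"offset":[0,0,0],"jaw":0.3}
  ]
}}

```text
time_s: 3.3
position: [0.4461, -0.2509, 0.0314]
orientation: [0.001, 0.787, 0.616, 0.0]
force: [-0.2, -0.5, 4.0]
opening: 0.585
grasp_force: 20.0
```

```bash
python3 - <<'E'
from st import *
E
```

```text
t 3.3 p [ 0.4461 -0.2509  0.0314] yaw 76.1 z [ 0.001 -0.001 -1.   ] lane -0.2838 0.0606 F [-0.16 -0.53  3.98] flane -0.55 op 0.585 gf 20.00133901834488 q [-0.58 -0.1   1.76  0.    1.48 -0.34]
```

>>> {"op": "arm_command", "data": {
  "motion": [
    {"rotation":[0,0,0],"offset":[0,0,-2],"jaw":0.3},
    {"rotation":[0,0,0],"offset":[0,0,-3],"jaw":0.3},
    {"rotation":[0,0,0],"offset":[2,0.5,-1],"jaw":0.3},
    {"rotation":[0,0,0],"offset":[3.5,1,0],"jaw":0.3},
    {"rotation":[0,0,0],"offset":[4,1,0],"jaw":0.3},
    {"rotation":[0,0,0],"offset":[4,1,0],"jaw":0.3},
    {"rotation":[0,0,0],"offset":[4,1,0],"jaw":0.3},
    {"rotation":[0,0,0],"offset":[3.5,1,0],"jaw":0.3},
    {"rotation":[0,0,0],"offset":[2,0.6,0],"jaw":0.3},
    {"rotation":[0,0,0],"offset":[0,0,0],"jaw":0.3}
  ]
}}

```text
time_s: 4.3
position: [0.5602, -0.0394, 0.0889]
orientation: [-0.001, 0.786, 0.618, -0.001]
force: [-0.7, -0.5, -2.2]
opening: 0.589
grasp_force: 20.0
```

```bash
python3 - <<'E'
from st import *
save('top','top1'); save('scene','sc1'); 
a=cv2.imread('pics/top1.png')[160:300,250:400]; b=cv2.imread('pics/sc1.png')[120:320,230:480]
cv2.imwrite('pics/c2.png',np.hstack([cv2.resize(a,(321,300)),cv2.resize(b,(375,300))]))
E
```

```text
t 4.3 p [ 0.5602 -0.0394  0.0889] yaw 76.3 z [-0.003  0.001 -1.   ] lane -0.0511 0.0006 F [-0.71 -0.46 -2.2 ] flane -0.61 op 0.589 gf 19.998884797096252 q [-0.13  0.01  1.56  0.    1.58  0.11]
```

View pics/c2.png

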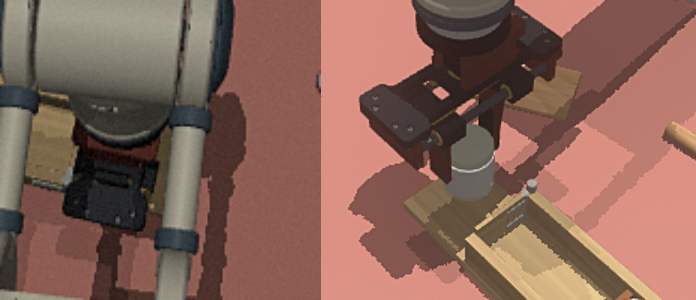

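The scene crop shows the jar held upright at about (472,165), over the front end and clear of the gate.

>>> {"op": "arm_command", "data": {
  "motion": [
    {"rotation":[0,0,0],"offset":[0,0,2],"jaw":0.3},
    {"rotation":[0,0,0],"offset":[0,0,1.5],"jaw":0.3},
    {"rotation":[0,0,0],"offset":[0,0,0.5],"jaw":0.3},
    {"rotation":[0,0,0],"offset":[0,0,0.2],"jaw":0.3},
    {"rotation":[0,0,0],"offset":[0,0,0],"jaw":0.3},
    {"rotation":[0,0,0],"offset":[0,0,0],"jaw":0.3}
  ]
}}

```text
time_s: 5.0
position: [0.5606, -0.0424, 0.0495]
orientation: [0.0, 0.788, 0.616, 0.0]
force: [0.0, -0.3, -2.9]
opening: 0.585
grasp_force: 20.0
```

>>> {"op": "arm_command", "data": {
  "motion": [
    {"rotation":[0,0,0],"offset":[0,0,0.2],"jaw":0.3},
    {"rotation":[0,0,0],"offset":[0,0,0.1],"jaw":0.3},
    {"rotation":[0,0,0],"offset":[0,0,0],"jaw":0.3}
  ]
}}

```text
time_s: 5.3
position: [0.5601, -0.0421, 0.0456]
orientation: [-0.0, 0.787, 0.616, -0.0]
force: [-0.8, -0.5, -3.8]
opening: 0.588
grasp_force: 20.0
```

>>> {"op": "arm_command", "data": {
  "motion": [
    {"rotation":[0,0,0],"offset":[0,0,0.2],"jaw":0.3},
    {"rotation":[0,0,0],"offset":[0,0,0],"jaw":0.3}
  ]
}}

```text
time_s: 5.5
position: [0.5602, -0.0421, 0.0435]
orientation: [-0.0, 0.787, 0.616, -0.0]
force: [1.1, -0.3, -3.3]
opening: 0.586
grasp_force: 20.0
```

>>> {"op": "arm_command", "data": {
  "motion": [
    {"rotation":[0,0,0],"offset":[0,0,0.1],"jaw":0.3},
    {"rotation":[0,0,0],"offset":[0,0,0],"jaw":0.3}
  ]
}}

```text
time_s: 5.7
position: [0.5602, -0.0421, 0.0434]
orientation: [0.0, 0.787, 0.616, 0.0]
force: [-3.3, -0.6, 2.3]
opening: 0.591
grasp_force: 20.0
```

>>> {"op": "arm_command", "data": {
  "motion": [
    {"rotation":[0,0,0],"offset":[0,0,0.1],"jaw":0.3},
    {"rotation":[0,0,0],"offset":[0,0,0],"jaw":0.3}
  ]
}}

```text
time_s: 5.9
position: [0.5602, -0.0421, 0.0433]
orientation: [0.0, 0.787, 0.616, 0.0]
force: [-6.2, 1.1, 8.8]
opening: 0.589
grasp_force: 20.0
```

>>> {"op": "arm_command", "data": {
  "motion": [
    {"rotation":[0,0,0],"offset":[0,0,-0.1],"jaw":0.6},
    {"rotation":[0,0,0],"offset":[0,0,0],"jaw":0.8},
    {"rotation":[0,0,0],"offset":[0,0,0],"jaw":0.9},
    {"rotation":[0,0,0],"offset":[0,0,0],"jaw":0.9},
    {"rotation":[0,0,0],"offset":[0,0,0],"jaw":0.9},
    {"rotation":[0,0,0],"offset":[0,0,-2],"jaw":0.9},
    {"rotation":[0,0,0],"offset":[0,0,-4],"jaw":0.9},
    {"rotation":[0,0,0],"offset":[-1,0,-2],"jaw":0.9},
    {"rotation":[0,0,0],"offset":[-4,0,0],"jaw":0.2},
    {"rotation":[0,0,0],"offset":[-0.5,0,0],"jaw":0.2}
  ]
}}

```text
time_s: 6.9
position: [0.5468, -0.0983, 0.1237]
orientation: [0.001, 0.788, 0.615, 0.0]
force: [-0.3, 0.4, -0.9]
opening: 0.758
grasp_force: 0.0
```

```bash
python3 - <<'E'
from st import *
save('scene','sc2');save('wrist','w3')
a=cv2.imread('pics/sc2.png')[150:330,250:475]; b=cv2.imread('pics/w3.png')
cv2.imwrite('pics/c3.png',np.hstack([cv2.resize(a,(375,300)),cv2.resize(b,(400,300))]))
E
```

```text
t 6.9 p [ 0.5468 -0.0983  0.1237] yaw 75.97 z [ 0.002 -0.002 -1.   ] lane -0.1114 -0.0006 F [-0.3   0.4  -0.87] flane 0.31 op 0.758 gf 0.0 q [-0.24 -0.03  1.53 -0.    1.64  0.01]
```

View pics/c3.png

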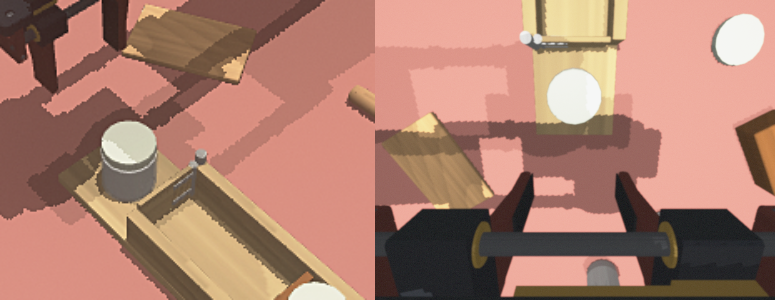

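The jar stands upright and centred on the front end. The wrist half shows the cap at (574,97) over floor edges at 534 and 612. The gate is shut.

>>> {"op": "arm_command", "data": {
  "motion": [
    {"rotation":[0,0,0],"offset":[0,0,0],"jaw":0.2},
    {"rotation":[0,0,0],"offset":[0,0,1.5],"jaw":0.2},
    {"rotation":[0,0,0],"offset":[0,0,3],"jaw":0.2},
    {"rotation":[0,0,0],"offset":[0,0,3],"jaw":0.2},
    {"rotation":[0,0,0],"offset":[0,0,1.5],"jaw":0.2},
    {"rotation":[0,0,0],"offset":[0,0,0.5],"jaw":0.2},
    {"rotation":[0,0,0],"offset":[0,0,0],"jaw":0.2},
    {"rotation":[0,0,0],"offset":[0,0,0],"jaw":0.2}
  ]
}}

```text
time_s: 7.8
position: [0.5478, -0.0955, 0.029]
orientation: [0.001, 0.787, 0.616, 0.001]
force: [-0.2, 0.8, -0.1]
opening: 0.199
grasp_force: 0.0
```

```bash
python3 - <<'E'
from st import *
E
```

```text
t 7.8 p [ 0.5478 -0.0955  0.029 ] yaw 76.12 z [ 0.002 -0.    -1.   ] lane -0.1085 -0.0009 F [-0.2   0.77 -0.07] flane 0.7 op 0.199 gf 0.0 q [-0.23  0.02  1.65  0.    1.47  0.01]
```

>>> {"op": "arm_command", "data": {
  "motion": [
    {"rotation":[0,0,0],"offset":[0.3,0,0],"jaw":0.2},
    {"rotation":[0,0,0],"offset":[0.4,0,0],"jaw":0.2},
    {"rotation":[0,0,0],"offset":[0.4,0,0],"jaw":0.2},
    {"rotation":[0,0,0],"offset":[0.3,0,0],"jaw":0.2},
    {"rotation":[0,0,0],"offset":[0.3,0,0],"jaw":0.2},
    {"rotation":[0,0,0],"offset":[0.3,0,0],"jaw":0.2},
    {"rotation":[0,0,0],"offset":[0.3,0,0],"jaw":0.2},
    {"rotation":[0,0,0],"offset":[0.3,0,0],"jaw":0.2},
    {"rotation":[0,0,0],"offset":[0.3,0,0],"jaw":0.2},
    {"rotation":[0,0,0],"offset":[0.3,0,0],"jaw":0.2}
  ]
}}

```text
time_s: 8.8
position: [0.5546, -0.0644, 0.0276]
orientation: [0.0, 0.788, 0.616, -0.0]
force: [-0.3, -0.9, 0.6]
opening: 0.199
grasp_force: 0.7
```

>>> {"op": "arm_command", "data": {
  "motion": [
    {"rotation":[0,0,0],"offset":[0.3,0,0],"jaw":0.2},
    {"rotation":[0,0,0],"offset":[0.3,0,0],"jaw":0.2},
    {"rotation":[0,0,0],"offset":[0.3,0,0],"jaw":0.2},
    {"rotation":[0,0,0],"offset":[0.3,0,0],"jaw":0.2},
    {"rotation":[0,0,0],"offset":[0.3,0,0],"jaw":0.2},
    {"rotation":[0,0,0],"offset":[0.3,0,0],"jaw":0.2},
    {"rotation":[0,0,0],"offset":[0.3,0,0],"jaw":0.2},
    {"rotation":[0,0,0],"offset":[0.3,0,0],"jaw":0.2},
    {"rotation":[0,0,0],"offset":[0.3,0,0],"jaw":0.2},
    {"rotation":[0,0,0],"offset":[0.3,0,0],"jaw":0.2}
  ]
}}

```text
time_s: 9.8
position: [0.5618, -0.0355, 0.0276]
orientation: [0.0, 0.788, 0.616, -0.0]
force: [-1.7, -4.3, 0.1]
opening: 0.201
grasp_force: 2.4
```

```bash
python3 - <<'E'
from st import *
save('scene','sc3');save('wrist','w4')
a=cv2.imread('pics/sc3.png')[150:330,250:475]; b=cv2.imread('pics/w4.png')
cv2.imwrite('pics/c4.png',np.hstack([cv2.resize(a,(375,300)),cv2.resize(b,(400,300))]))
E
```

```text
t 9.8 p [ 0.5618 -0.0355  0.0276] yaw 76.09 z [-0.    -0.001 -1.   ] lane -0.0469 -0.0001 F [-1.69 -4.28  0.06] flane -4.56 op 0.201 gf 2.449764737393707 q [-0.12  0.04  1.63 -0.    1.47  0.12]
```

View pics/c4.png

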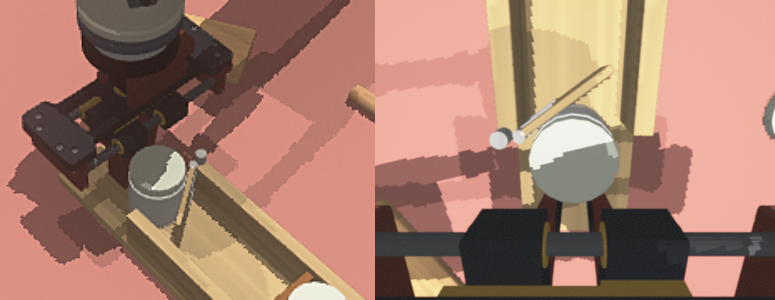

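The jar is nested against the fingers at the gateway, with the wrist half showing its cap at (573,155). The gate has swung open about 55° and the jar is upright.

>>> {"op": "arm_command", "data": {
  "motion": [
    {"rotation":[0,0,0],"offset":[0.3,0,0],"jaw":0.2},
    {"rotation":[0,0,0],"offset":[0.3,0,0],"jaw":0.2},
    {"rotation":[0,0,0],"offset":[0.3,0,0],"jaw":0.2},
    {"rotation":[0,0,0],"offset":[0.3,0,0],"jaw":0.2},
    {"rotation":[0,0,0],"offset":[0.3,0,0],"jaw":0.2},
    {"rotation":[0,0,0],"offset":[0.3,0,0],"jaw":0.2},
    {"rotation":[0,0,0],"offset":[0.3,0,0],"jaw":0.2},
    {"rotation":[0,0,0],"offset":[0.3,0,0],"jaw":0.2},
    {"rotation":[0,0,0],"offset":[0.3,0,0],"jaw":0.2},
    {"rotation":[0,0,0],"offset":[0.3,0,0],"jaw":0.2}
  ]
}}

```text
time_s: 10.9
position: [0.5699, -0.0064, 0.0279]
orientation: [0.001, 0.788, 0.616, 0.001]
force: [1.4, -3.9, -1.3]
opening: 0.201
grasp_force: 2.3
```

>>> {"op": "arm_command", "data": {
  "motion": [
    {"rotation":[0,0,0],"offset":[0.3,0,0],"jaw":0.2},
    {"rotation":[0,0,0],"offset":[0.3,0,0],"jaw":0.2},
    {"rotation":[0,0,0],"offset":[0.3,0,0],"jaw":0.2},
    {"rotation":[0,0,0],"offset":[0.3,0,0],"jaw":0.2},
    {"rotation":[0,0,0],"offset":[0.3,0,0],"jaw":0.2},
    {"rotation":[0,0,0],"offset":[0.3,0,0],"jaw":0.2},
    {"rotation":[0,0,0],"offset":[0.3,0,0],"jaw":0.2},
    {"rotation":[0,0,0],"offset":[0.3,0,0],"jaw":0.2},
    {"rotation":[0,0,0],"offset":[0.3,0,0],"jaw":0.2},
    {"rotation":[0,0,0],"offset":[0.3,0,0],"jaw":0.2}
  ]
}}

```text
time_s: 11.9
position: [0.5763, 0.0233, 0.0276]
orientation: [-0.0, 0.787, 0.616, -0.0]
force: [1.2, -4.3, -0.5]
opening: 0.2
grasp_force: 1.8
```

```bash
python3 - <<'E'
from st import *
save('scene','sc4');save('wrist','w5')
a=cv2.imread('pics/sc4.png')[200:430,300:560]; b=cv2.imread('pics/w5.png')
cv2.imwrite('pics/c5.png',np.hstack([cv2.resize(a,(339,300)),cv2.resize(b,(400,300))]))
E
```

```text
t 11.9 p [0.5763 0.0233 0.0276] yaw 76.1 z [-0.  0. -1.] lane 0.0137 0.0 F [ 1.24 -4.25 -0.55] flane -3.83 op 0.2 gf 1.8344711931422353 q [-0.02  0.08  1.59  0.    1.47  0.22]
```

View pics/c5.png

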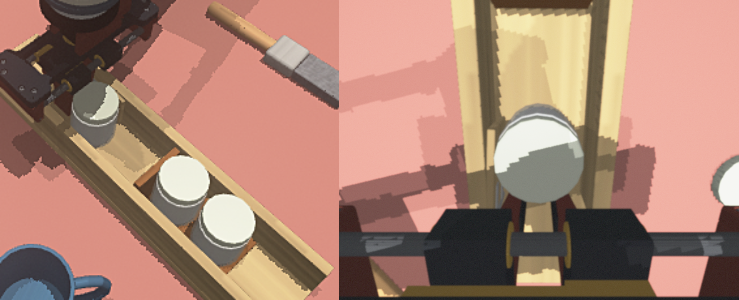

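The jar is inside the lane, upright and centred (wrist half at (538,152)). The leaf lies against the left wall and the board is still well ahead.

```bash
python3 - <<'E'
from st import *
q=lambda u,v:(u/3+120-1/3,v/3+160-1/3)
for p in((313,108),(292,192),(328,122),(306,198)):
    for z in(.012,.056):
        X=onz('top0',q(*p),z)-O; print(p,z,(X@u).round(4),(X@v).round(4))
E
```

```text
t 12.0 p [0.5763 0.0236 0.0276] yaw 76.13 z [-0.     0.001 -1.   ] lane 0.014 0.0001 F [ 0.36 -1.84 -0.69] flane -1.7 op 0.2 gf 0.8909967594081536 q [-0.02  0.08  1.59  0.    1.47  0.22]
(313, 108) 0.012 0.1501 -0.04
(313, 108) 0.056 0.1386 -0.0307
(292, 192) 0.012 0.1488 0.0223
(292, 192) 0.056 0.1374 0.029
(328, 122) 0.012 0.137 -0.0325
(328, 122) 0.056 0.1261 -0.0234
(306, 198) 0.012 0.1381 0.0243
(306, 198) 0.056 0.1271 0.0309
```

>>> {"op": "arm_command", "data": {
  "motion": [
    {"rotation":[0,0,0],"offset":[0.3,0,0],"jaw":0.2},
    {"rotation":[0,0,0],"offset":[0.3,0,0],"jaw":0.2},
    {"rotation":[0,0,0],"offset":[0.3,0,0],"jaw":0.2},
    {"rotation":[0,0,0],"offset":[0.3,0,0],"jaw":0.2},
    {"rotation":[0,0,0],"offset":[0.3,0,0],"jaw":0.2},
    {"rotation":[0,0,0],"offset":[0.3,0,0],"jaw":0.2},
    {"rotation":[0,0,0],"offset":[0.3,0,0],"jaw":0.2},
    {"rotation":[0,0,0],"offset":[0.3,0,0],"jaw":0.2},
    {"rotation":[0,0,0],"offset":[0.3,0,0],"jaw":0.2},
    {"rotation":[0,0,0],"offset":[0.3,0,0],"jaw":0.2}
  ]
}}

```text
time_s: 13.0
position: [0.5835, 0.0525, 0.0276]
orientation: [-0.0, 0.787, 0.616, 0.0]
force: [0.5, -1.3, 0.4]
opening: 0.196
grasp_force: 1.1
```

>>> {"op": "arm_command", "data": {
  "motion": [
    {"rotation":[0,0,0],"offset":[0.2,0,0],"jaw":0.2},
    {"rotation":[0,0,0],"offset":[0.2,0,0],"jaw":0.2},
    {"rotation":[0,0,0],"offset":[0.1,0,0],"jaw":0.2},
    {"rotation":[0,0,0],"offset":[0.1,0,0],"jaw":0.2},
    {"rotation":[0,0,0],"offset":[0.1,0,0],"jaw":0.2}
  ]
}}

```text
time_s: 13.5
position: [0.5851, 0.0586, 0.0276]
orientation: [0.0, 0.788, 0.616, -0.0]
force: [1.4, -2.4, 0.2]
opening: 0.198
grasp_force: 1.8
```

```bash
python3 - <<'E'
from st import *
E
```

```text
t 13.5 p [0.5851 0.0586 0.0276] yaw 76.09 z [-0. -0. -1.] lane 0.0501 -0.0001 F [ 1.39 -2.44  0.22] flane -2.03 op 0.198 gf 1.8112176738213748 q [ 0.04  0.11  1.56 -0.    1.47  0.29]
```

>>> {"op": "arm_command", "data": {
  "motion": [
    {"rotation":[0,0,0],"offset":[0.1,0,0],"jaw":0.2},
    {"rotation":[0,0,0],"offset":[0.1,0,0],"jaw":0.2},
    {"rotation":[0,0,0],"offset":[0.1,0,0],"jaw":0.2},
    {"rotation":[0,0,0],"offset":[0.1,0,0],"jaw":0.2},
    {"rotation":[0,0,0],"offset":[0.1,0,0],"jaw":0.2},
    {"rotation":[0,0,0],"offset":[0.1,0,0],"jaw":0.2},
    {"rotation":[0,0,0],"offset":[0.1,0,0],"jaw":0.2},
    {"rotation":[0,0,0],"offset":[0.1,0,0],"jaw":0.2},
    {"rotation":[0,0,0],"offset":[0.1,0,0],"jaw":0.2},
    {"rotation":[0,0,0],"offset":[0.1,0,0],"jaw":0.2}
  ]
}}

```text
time_s: 14.5
position: [0.5876, 0.0686, 0.0276]
orientation: [-0.0, 0.787, 0.616, -0.0]
force: [-0.2, -3.2, -0.0]
opening: 0.198
grasp_force: 1.7
```

>>> {"op": "arm_command", "data": {
  "motion": [
    {"rotation":[0,0,0],"offset":[0.1,0,0],"jaw":0.2},
    {"rotation":[0,0,0],"offset":[0.1,0,0],"jaw":0.2},
    {"rotation":[0,0,0],"offset":[0.1,0,0],"jaw":0.2},
    {"rotation":[0,0,0],"offset":[0.1,0,0],"jaw":0.2}
  ]
}}

```text
time_s: 14.9
position: [0.5885, 0.0725, 0.0276]
orientation: [-0.0, 0.787, 0.616, 0.0]
force: [1.4, -2.9, 0.3]
opening: 0.2
grasp_force: 1.7
```

>>> {"op": "arm_command", "data": {
  "motion": [
    {"rotation":[0,0,0],"offset":[0.05,0,0],"jaw":0.2},
    {"rotation":[0,0,0],"offset":[0.05,0,0],"jaw":0.2},
    {"rotation":[0,0,0],"offset":[0.05,0,0],"jaw":0.2},
    {"rotation":[0,0,0],"offset":[0.05,0,0],"jaw":0.2}
  ]
}}

```text
time_s: 15.3
position: [0.589, 0.0744, 0.0276]
orientation: [-0.0, 0.787, 0.616, -0.0]
force: [0.6, -2.6, -0.2]
opening: 0.198
grasp_force: 1.7
```

>>> {"op": "arm_command", "data": {
  "motion": [
    {"rotation":[0,0,0],"offset":[0.05,0,0],"jaw":0.2},
    {"rotation":[0,0,0],"offset":[0.05,0,0],"jaw":0.2},
    {"rotation":[0,0,0],"offset":[0.05,0,0],"jaw":0.2},
    {"rotation":[0,0,0],"offset":[0.05,0,0],"jaw":0.2}
  ]
}}

```text
time_s: 15.7
position: [0.5895, 0.0763, 0.0276]
orientation: [-0.0, 0.787, 0.616, -0.0]
force: [0.8, -3.3, -1.1]
opening: 0.195
grasp_force: 1.7
```

>>> {"op": "arm_command", "data": {
  "motion": [
    {"rotation":[0,0,0],"offset":[0.05,0,0],"jaw":0.2},
    {"rotation":[0,0,0],"offset":[0.05,0,0],"jaw":0.2},
    {"rotation":[0,0,0],"offset":[0.05,0,0],"jaw":0.2}
  ]
}}

```text
time_s: 16.0
position: [0.5898, 0.0778, 0.0276]
orientation: [0.0, 0.787, 0.616, -0.0]
force: [0.8, -3.6, -0.6]
opening: 0.201
grasp_force: 1.7
```

>>> {"op": "arm_command", "data": {
  "motion": [
    {"rotation":[0,0,0],"offset":[0.05,0,0],"jaw":0.2},
    {"rotation":[0,0,0],"offset":[0.05,0,0],"jaw":0.2},
    {"rotation":[0,0,0],"offset":[0.05,0,0],"jaw":0.2}
  ]
}}

```text
time_s: 16.3
position: [0.5902, 0.0793, 0.0276]
orientation: [-0.0, 0.787, 0.616, 0.0]
force: [1.2, -3.1, -0.5]
opening: 0.202
grasp_force: 1.7
```

>>> {"op": "arm_command", "data": {
  "motion": [
    {"rotation":[0,0,0],"offset":[0.05,0,0],"jaw":0.2},
    {"rotation":[0,0,0],"offset":[0.05,0,0],"jaw":0.2},
    {"rotation":[0,0,0],"offset":[0.05,0,0],"jaw":0.2}
  ]
}}

```text
time_s: 16.6
position: [0.5906, 0.0807, 0.0277]
orientation: [0.0, 0.787, 0.616, 0.0]
force: [0.4, -3.1, -0.8]
opening: 0.197
grasp_force: 1.7
```

>>> {"op": "arm_command", "data": {
  "motion": [
    {"rotation":[0,0,0],"offset":[0.05,0,0],"jaw":0.2},
    {"rotation":[0,0,0],"offset":[0.05,0,0],"jaw":0.2},
    {"rotation":[0,0,0],"offset":[0.05,0,0],"jaw":0.2}
  ]
}}

```text
time_s: 16.9
position: [0.5909, 0.0822, 0.0276]
orientation: [-0.0, 0.787, 0.616, 0.0]
force: [1.5, -3.0, -0.1]
opening: 0.2
grasp_force: 1.7
```

>>> {"op": "arm_command", "data": {
  "motion": [
    {"rotation":[0,0,0],"offset":[0.05,0,0],"jaw":0.2},
    {"rotation":[0,0,0],"offset":[0.05,0,0],"jaw":0.2},
    {"rotation":[0,0,0],"offset":[0.05,0,0],"jaw":0.2}
  ]
}}

```text
time_s: 17.2
position: [0.5911, 0.0838, 0.0276]
orientation: [-0.0, 0.787, 0.616, -0.0]
force: [-0.8, -1.6, -0.2]
opening: 0.202
grasp_force: 1.1
```

>>> {"op": "arm_command", "data": {
  "motion": [
    {"rotation":[0,0,0],"offset":[0.05,0,0],"jaw":0.2},
    {"rotation":[0,0,0],"offset":[0.05,0,0],"jaw":0.2}
  ]
}}

```text
time_s: 17.4
position: [0.5913, 0.0844, 0.0276]
orientation: [0.0, 0.787, 0.616, -0.0]
force: [-2.0, -3.7, 0.7]
opening: 0.2
grasp_force: 2.1
```

>>> {"op": "arm_command", "data": {
  "motion": [
    {"rotation":[0,0,0],"offset":[0.05,0,0],"jaw":0.2},
    {"rotation":[0,0,0],"offset":[0.05,0,0],"jaw":0.2}
  ]
}}

```text
time_s: 17.6
position: [0.5913, 0.0845, 0.0276]
orientation: [0.0, 0.788, 0.616, -0.001]
force: [-3.2, -6.7, 2.3]
opening: 0.202
grasp_force: 3.7
```

Contact: the TCP has stalled at lane x of about 77 mm while the force rises. I continue in 0.5 mm steps.

>>> {"op": "arm_command", "data": {
  "motion": [
    {"rotation":[0,0,0],"offset":[0.05,0,0],"jaw":0.2},
    {"rotation":[0,0,0],"offset":[0,0,0],"jaw":0.2}
  ]
}}

```text
time_s: 17.8
position: [0.5914, 0.0845, 0.0276]
orientation: [0.001, 0.788, 0.616, -0.001]
force: [-2.9, -8.3, 1.5]
opening: 0.199
grasp_force: 3.9
```

>>> {"op": "arm_command", "data": {
  "motion": [
    {"rotation":[0,0,0],"offset":[0.05,0,0],"jaw":0.2},
    {"rotation":[0,0,0],"offset":[0,0,0],"jaw":0.2}
  ]
}}

```text
time_s: 18.0
position: [0.5914, 0.0845, 0.0276]
orientation: [0.001, 0.788, 0.616, -0.002]
force: [-3.8, -8.1, 2.1]
opening: 0.202
grasp_force: 4.5
```

>>> {"op": "arm_command", "data": {
  "motion": [
    {"rotation":[0,0,0],"offset":[0.05,0,0],"jaw":0.2},
    {"rotation":[0,0,0],"offset":[0,0,0],"jaw":0.2}
  ]
}}

```text
time_s: 18.2
position: [0.5914, 0.0846, 0.0276]
orientation: [0.001, 0.788, 0.616, -0.002]
force: [-3.9, -9.2, 2.7]
opening: 0.204
grasp_force: 5.2
```

>>> {"op": "arm_command", "data": {
  "motion": [
    {"rotation":[0,0,0],"offset":[0.05,0,0],"jaw":0.2},
    {"rotation":[0,0,0],"offset":[0,0,0],"jaw":0.2}
  ]
}}

```text
time_s: 18.4
position: [0.5916, 0.0848, 0.0276]
orientation: [0.001, 0.788, 0.616, -0.002]
force: [-4.2, -10.6, 3.1]
opening: 0.201
grasp_force: 5.5
```

>>> {"op": "arm_command", "data": {
  "motion": [
    {"rotation":[0,0,0],"offset":[0.05,0,0],"jaw":0.2},
    {"rotation":[0,0,0],"offset":[0,0,0],"jaw":0.2}
  ]
}}

```text
time_s: 18.6
position: [0.5917, 0.0852, 0.0276]
orientation: [0.001, 0.788, 0.616, -0.002]
force: [-3.8, -12.0, 3.4]
opening: 0.2
grasp_force: 5.5
```

>>> {"op": "arm_command", "data": {
  "motion": [
    {"rotation":[0,0,0],"offset":[0.05,0,0],"jaw":0.2},
    {"rotation":[0,0,0],"offset":[0,0,0],"jaw":0.2}
  ]
}}

```text
time_s: 18.8
position: [0.5919, 0.0857, 0.0276]
orientation: [0.001, 0.788, 0.616, -0.002]
force: [-3.4, -10.7, 2.6]
opening: 0.2
grasp_force: 5.6
```

>>> {"op": "arm_command", "data": {
  "motion": [
    {"rotation":[0,0,0],"offset":[0.05,0,0],"jaw":0.2},
    {"rotation":[0,0,0],"offset":[0,0,0],"jaw":0.2},
    {"rotation":[0,0,0],"offset":[0.05,0,0],"jaw":0.2},
    {"rotation":[0,0,0],"offset":[0,0,0],"jaw":0.2}
  ]
}}

```text
time_s: 19.2
position: [0.5921, 0.0866, 0.0276]
orientation: [0.001, 0.788, 0.616, -0.002]
force: [-3.4, -12.6, 2.2]
opening: 0.204
grasp_force: 5.6
```

>>> {"op": "arm_command", "data": {
  "motion": [
    {"rotation":[0,0,0],"offset":[0.05,0,0],"jaw":0.2},
    {"rotation":[0,0,0],"offset":[0,0,0],"jaw":0.2},
    {"rotation":[0,0,0],"offset":[0.05,0,0],"jaw":0.2},
    {"rotation":[0,0,0],"offset":[0,0,0],"jaw":0.2}
  ]
}}

```text
time_s: 19.6
position: [0.5924, 0.0876, 0.0276]
orientation: [0.001, 0.788, 0.616, -0.002]
force: [-4.7, -10.9, 3.6]
opening: 0.201
grasp_force: 5.6
```

>>> {"op": "arm_command", "data": {
  "motion": [
    {"rotation":[0,0,0],"offset":[-0.2,0,0],"jaw":0.2},
    {"rotation":[0,0,0],"offset":[-0.2,0,0],"jaw":0.2},
    {"rotation":[0,0,0],"offset":[-0.1,0,0],"jaw":0.2},
    {"rotation":[0,0,0],"offset":[0,0,0],"jaw":0.2}
  ]
}}

```text
time_s: 20.0
position: [0.5918, 0.086, 0.0277]
orientation: [-0.0, 0.787, 0.616, 0.0]
force: [0.5, 0.7, -0.5]
opening: 0.2
grasp_force: 0.0
```

Free of the jar. Now up slowly, then away.

>>> {"op": "arm_command", "data": {
  "motion": [
    {"rotation":[0,0,0],"offset":[-0.1,0,-0.5],"jaw":0.2},
    {"rotation":[0,0,0],"offset":[0,0,-1],"jaw":0.2},
    {"rotation":[0,0,0],"offset":[0,0,-2],"jaw":0.2},
    {"rotation":[0,0,0],"offset":[0,0,-3],"jaw":0.2},
    {"rotation":[0,0,0],"offset":[0,0,-4],"jaw":0.2},
    {"rotation":[0,0,0],"offset":[-3,0,-2],"jaw":0.2},
    {"rotation":[0,0,0],"offset":[-4,0,0],"jaw":0.2},
    {"rotation":[0,0,0],"offset":[-4,0,0],"jaw":0.2},
    {"rotation":[0,0,0],"offset":[-4,0,0],"jaw":0.2},
    {"rotation":[0,0,0],"offset":[0,0,0],"jaw":0.2}
  ]
}}

```text
time_s: 21.0
position: [0.5548, -0.065, 0.154]
orientation: [0.001, 0.789, 0.614, -0.0]
force: [-0.2, 0.7, 0.1]
opening: 0.197
grasp_force: 0.0
```

```bash
python3 - <<'E'
from st import *
save('scene','sc5');save('wrist','w6')
a=cv2.imread('pics/sc5.png')[200:430,300:560]; b=cv2.imread('pics/w6.png')
cv2.imwrite('pics/c6.png',np.hstack([cv2.resize(a,(396,350)),cv2.resize(b,(400,350))]))
E
```

```text
t 21.0 p [ 0.5548 -0.065   0.154 ] yaw 75.83 z [ 0.001 -0.002 -1.   ] lane -0.0771 -0.0003 F [-0.21  0.71  0.09] flane 0.64 op 0.197 gf 0.0 q [-0.18 -0.02  1.47 -0.    1.69  0.07]
```

View pics/c6.png

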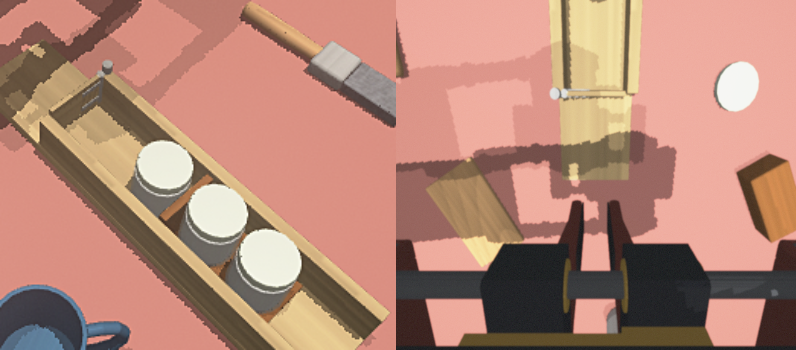

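The jar stands upright against the board (scene half at (163,165)) and the gate is shut across the lane (wrist half, (558..630,92)). One check remains: how far the tray gave, from its jars' shift.

```bash
python3 - <<'E'
from h import *
import numpy as np
im=cv2.imread('pics/sc5.png'); hsv=cv2.cvtColor(im,cv2.COLOR_BGR2HSV)
m=((hsv[...,2]>190)&(hsv[...,1]<45)).astype(np.uint8)
n,l,s,c=cv2.connectedComponentsWithStats(m)
old=[(441.,336.2),(475.1,367.2)]
for i in range(1,n):
    if s[i,4]>600:
        for o in old:
            if np.hypot(*(c[i]-o))<12: print(c[i],onz('scene0',c[i],.077)-onz('scene0',o,.077))
print(bot.hand_in())
E
```

```text
[442.84512428 338.04971319] [0.00098056 0.00310641 0.        ]
[477.19475021 369.08975445] [7.84255207e-04 3.13130128e-03 1.11022302e-16]
the job is handed in; nothing more can be done
None
```

The jar stands snug against the tray with the gate shut behind it, and the job is handed in: the tray gave about 3.2 mm by both finger travel and camera, but the hand-in returned no verdict.

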